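Hold a spring clip gaping over a recipe card

TASK

Squeeze the steel spring clip open by its two levers and lift it off its wooden rest, leaving the recipe card as it is until then. Lower the open clip over the middle of the card's top edge, and with the bar inside the clip gently press the card down until you feel it bottom in its block. Finish there still squeezing: the program ends holding the clip upright and wide open, square to the card, its bar down on the card's edge and one jaw standing clear on each side, so that I can slip a second card in; leave the other things where they stand.

Things in the scene. Friction and masses are not known exactly. Their poses are not given: they have to be found in the camera images.
- clip: Loose steel spring clip, 90 g, upright in its rest: levers up, jaws down; alike both ways round. Origin on the axis of its pin; x along the pin, z up, y across the jaws. The pin, 8 mm thick and 74 mm long, lies with its ends in the notches of the rest, 85 mm above the surface, and lifts straight out. Squeeze the levers along y to open the jaws; let go, it springs shut.
- clip_a_lever (a point): Middle of the top edge of the lever on the clip's +y side. The levers are flat, 40 mm wide along x, 3 mm thick, dark grip patches outside. Shut, they splay in a V up to 45 mm above the pin: 54 mm over the outside at the top, 43 mm at 25 mm above the pin. At the stop their outer faces are upright and parallel, 28 mm apart, 5 to 50 mm above the pin.
- clip_b_lever (a point): The same on the -y lever; both swing alike. Squeezing them takes about 3 N at first and 6 N at the stop, 30 mm above the pin; a grip of 20 to 40 N holds them firmly against the stop.
- clip_bar (a point): Point on the underside of the clip's bar (the 12 mm spring sleeve on the pin between the jaws), 6 mm below the pin axis, mid-width; axes as the clip's. The card's top edge comes to rest here.
- clip_a_tip (a point): Inner edge of the tip of the jaw on the clip's +y side, mid-width, 44 mm below the pin (shut).
- clip_b_tip (a point): The same on the jaw on the clip's -y side; 3 mm from the other when shut, about 27 mm when squeezed to the stop. Jaws are 40 mm wide along x.
- clip_rest: Fixed wooden rest of the clip: foot 96 x 64 x 12 mm, origin at the centre of its underside, and two uprights 7 mm thick and 30 mm wide (along y), 55 mm apart between their inner faces along x, 93 mm high, each with a notch 10 mm wide and 12 mm deep for the pin. Place and turn vary.
- card_block: Fixed wooden block 150 x 64 x 30 mm with a slot along its x, in which the card stands; origin at the centre of its underside. Place and turn vary.
- card_top (a point): Middle of the top edge of the stiff white recipe card (110 mm wide along x, 4 mm thick along y, standing upright, z up). 115 mm above the surface when the card is home, 8 to 18 mm higher at the start. Moves with the card.
- card (a joint): How far the card stands above its home in the slot (m): 0 = bottomed. It slides straight down against about 4 N of friction, stays where it is left, and stops hard at 0; a push of 8 to 12 N makes sure.
- salt_shaker: Bystander: salt shaker, 44 mm across, 90 mm high, origin under its centre.
- spice_jar: Bystander: spice jar with a yellow cap, 45 mm across, 100 mm high, origin under its centre.
- jar_small: Bystander: small glass jar with a black lid, 52 mm across, 66 mm high, origin under its centre.
- matchbox: Bystander: matchbox 36 x 53 x 14 mm lying flat, origin under its centre.
Not all that is in view belongs to the job. There is more than one size of the clip; the job needs the smaller.

How it is judged:
On the way, in this order (a step that is already met when the one before it is completed fails the run):
1. the clip is squeezed open and lifted at least 20 mm out of its rest while the card still stands proud (distance between clip_a_tip and clip_b_tip above 0.018 m and height (world z) of clip above 0.105 m and value of joint card above 0.005 m and contact force between the fingers and clip above 1 N), for 0.2 s.
2. the open clip sits over the card's edge and has pressed the card home (distance between clip_a_tip and clip_b_tip above 0.018 m and ((y of clip_a_tip in the frame of card_top above 0.005 m and y of clip_b_tip in the frame of card_top below -0.005 m) or (y of clip_a_tip in the frame of card_top below -0.005 m and y of clip_b_tip in the frame of card_top above 0.005 m)) and z of clip_bar in the frame of card_top between -0.004 and 0.004 m and x of clip_bar in the frame of card_top between -0.02 and 0.02 m and angle between clip's own z axis and vertical below 0.2 rad and angle between the x axis of clip and the x axis of card_top, either way round below 0.2 rad and value of joint card below 0.002 m), for 0.2 s.
At the end, for the whole second after the job is handed in: Fingers squeeze the clip (over 2 N), at rest; jaw tips over 18 mm apart, one each side of the card, each over 5 mm from its mid-plane; bar within 4 mm of the card edge in height, 20 mm of its middle; clip upright and square within 0.2 rad; card within 2 mm of home; clip clear of its rest (all of step 2 and contact force between the fingers and clip above 2 N and linear speed of clip below 0.02 m/s and contact force between clip and clip_rest below 0.5 N); the arm keeps its last pose, push and grip.
It fails at once if the clip or gripper pushes on the card and its block with more than 45 N (not gently) (contact force between any of clip, the fingers and card_block above 45 N).
It fails at once if a bystander is moved more than 30 mm (distance of any of salt_shaker, spice_jar, jar_small, matchbox from where it was at the start of the episode above 0.03 m).
It also fails if it takes over 38 s, if anything falls off the work surface, if the arm or the gripper's body presses on something with over 40 N, if the wrist force passes 120 N, or if a joint passes its speed limit or range.

ROBOT

A 7-joint arm with a two-finger parallel gripper is mounted at the origin on a cart in front of the work surface, level with it; the furniture and walls round the work are solid. World frame = base frame: x ahead of the robot, y to its left, z up, the work surface at z = 0. Lengths are in m, angles in rad, forces in N, time in s.
With the tool pointing down it reaches from about 0.4 to 0.9 m from the base axis. Payload 5.5 kg.
Tool frame: the origin (TCP) lies on the mounting face of the last link; the fingertips stand 173 mm ahead of it and the grasp point (between the pads) lies 155 mm ahead of it; z points along the fingers, y is the line along which they close (so a half turn about z gives the same grasp; the last joint's range is limited). The gripper opens to 85 mm and grips with 20 to 120 N. Pads are 22 mm wide; open, the fingers measure 114 mm over their backs; the gripper's body (76 mm by 85 mm) begins 54 mm behind the grasp point. The pads swing forward as they close: fully open they stand 13 mm farther back than shut.
Start: joints at [1.435, 0.501, -0.427, 1.55, 0.221, 1.138, -0.21], TCP at [0.252, -0.599, 0.405] pointing down, gripper open.
Joint ranges: [-2.88, 2.88], [-0.31, 2.03], [-1.54, 1.56], [0.2, 2.42], [-1.41, 4.55], [0.19, 2.02], [-2.57, 2.57]. Speed limits (rad/s): [2.57, 2.57, 3.14, 3.14, 3.14, 3.14, 3.14].

INTERFACE

Orientations are given as a unit quaternion [x, y, z, w].
In Python, from plant import manip gives the robot as it stands. The module is installed in compiled form; this text tells all that it offers. Calls block until the motion is done:
- manip.movep(position, orientation): joint-space move of the TCP to a pose.
- manip.move_straight(position, ori=None, feed=0.15, until_force=None): straight line of the TCP; ori=None keeps the orientation; feed is the mean speed in m/s. With until_force (N) it stops when the force on the tool has changed by that much, and returns True; else False.
- manip.set_joints(angles): joint-space move.
- manip.move_gripper(opening, grip_force=None): finger opening in m; grip_force is the grip in N (None keeps the last); returns when the fingers have stopped.
- manip.dwell(seconds).
- manip.solve_ik(position, orientation): joint angles nearest the present ones, or None.
- manip.sense(): the state.
- manip.snapshot(name): name is "side" or "top" or "wrist"; returns a dict with "pixels" (384x512x3 uint8, red, green, blue), "fovy" (degrees; the focal length in pixels is half the picture's height over the tangent of half this angle, whatever the lens; pixels are square), "cx", "cy" (the principal point, pixels), "R" (3x3) and "t" (3): a world point X has camera coordinates R X + t. Camera axes: x right, y down, z forward; pixel columns grow to the right and rows downward; lengths in m; the calibration is good to about 2 mm. The wrist camera is an equidistant fisheye: a pixel r from the principal point sees the ray r / f radians off the axis. A picture is of the moment at which its call begins. There is no depth.
A pose or a line that the arm cannot do raises manip.PlanningError and nothing moves.
- manip.sign_off(): hands the job in; it is judged then, once.
The state is a dict: "time_s": time; "joint_pos": joint angles; "joint_velocities": joint speeds; "effort": joint torques, N m; "tcp_pos": TCP position; "tool_rot": TCP orientation; "wrist_force": force on the tool from outside, world axes, zero at the start; "ft_torque": the same for the moment, N m; "grip_width": finger opening in m; "gripper_force": force on a finger pad.
Only numpy, scipy, OpenCV 4.12 (cv2) and the standard library are available. Lean on these libraries where they do the work, as an engineer would, in place of code of your own. Each camera call takes 0.05 s, during which the arm holds its last target. There are 200 camera calls.

## Working session

There is one attempt and no reset: what is moved stays moved. The work goes in short steps, each a Python script; the robot and the scene stay as the last script left them, time stands still between calls to the robot, and variables do not carry over. Pictures are saved under pics/ and viewed, at most 10 in all, crops included, and the job is handed in when it is done.

```bash
mkdir -p pics; cat > h.py <<'E'
import numpy as np, cv2
from plant import manip
def snap(n,save=None):
    s=manip.snapshot(n)
    if save: cv2.imwrite(f'pics/{save}.png',s['pixels'][:,:,::-1])
    s['f']=s['pixels'].shape[0]/2/np.tan(np.radians(s['fovy'])/2); s['R']=np.array(s['R']); s['t']=np.array(s['t']); s['n']=n
    return s
def ray(s,u,v):
    d=np.array([(u-s['cx'])/s['f'],(v-s['cy'])/s['f']])
    if s['n']=='wrist':
        r=np.hypot(*d); c=np.array([*(d/max(r,1e-9)*np.sin(r)),np.cos(r)])
    else: c=np.array([*d,1.])
    return -s['R'].T@s['t'], s['R'].T@c
def onz(s,u,v,z):
    o,d=ray(s,u,v); return o+d*(z-o[2])/d[2]
def tri(s1,p1,s2,p2):
    A=np.zeros((3,3));b=np.zeros(3);R=[]
    for s,p in((s1,p1),(s2,p2)):
        o,d=ray(s,*p); d/=np.linalg.norm(d); P=np.eye(3)-np.outer(d,d); A+=P;b+=P@o; R.append((o,P))
    X=np.linalg.solve(A,b); return X,[np.linalg.norm(P@(X-o)) for o,P in R]
def proj(s,X):
    c=s['R']@np.array(X)+s['t']
    if s['n']=='wrist':
        r=np.hypot(c[0],c[1]); k=np.arctan2(r,c[2])/max(r,1e-9)*s['f']
        return c[:2]*k+[s['cx'],s['cy']]
    return c[:2]/c[2]*s['f']+[s['cx'],s['cy']]
E
python3 - <<'E'
from h import *
S=[snap(n,'a_'+n) for n in('top','side','wrist')]
for s in S: print(s['n'],s['fovy'],-s['R'].T@s['t'],s['R'][2],s['cx'],s['cy'])
st=manip.sense();print(st['tcp_pos'],st['tool_rot'],st['time_s'],st['grip_width'])
im=np.hstack([s['pixels'] for s in S[:2]]);
E
```

```text
top 51.64972215671108 [ 0.47339828 -0.03711453  0.96783483] [ 0.05010004  0.0333371  -0.99818767] 254.70672670613604 198.30902830066125
side 45.993756783050266 [0.01186458 0.35894521 0.83586763] [ 0.53048233 -0.39899646 -0.74792401] 257.6854892870057 196.33276094446856
wrist 65.70646984690485 [ 0.32648737 -0.56667084  0.37334428] [-0.28697098 -0.11988073 -0.95040847] 252.83436276611113 186.9117729190186
[ 0.25220929 -0.59878537  0.40391195] [ 9.80189944e-01  1.98058392e-01 -1.42153596e-04 -7.25600784e-04] 0.15 0.08490240132042456
```

View pics/a_top.png

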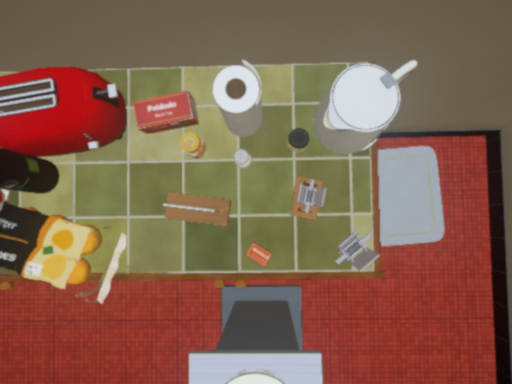

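View pics/a_side.png

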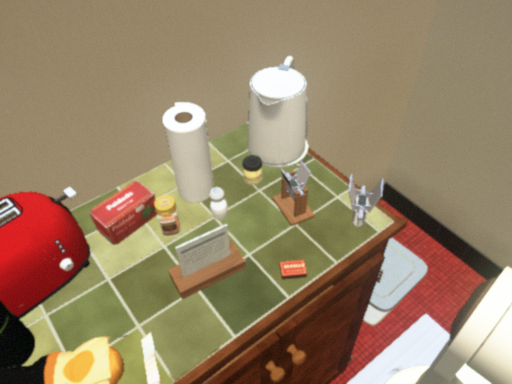

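The top view shows the card block at (198,209) with the card top as a white line. There are two clip candidates:
- Clip on the brown wooden rest: top (309,197), side (295,185).
- Clip standing without a wooden rest near the corner: top (356,251), side (365,200). It looks larger.

I choose the one in the wooden rest and will check it in a close crop.

```bash
python3 - <<'E'
import cv2,numpy as np
t=cv2.imread('pics/a_top.png');s=cv2.imread('pics/a_side.png')
a=cv2.resize(t[170:280,280:385],None,fx=3.8,fy=3.8,interpolation=cv2.INTER_CUBIC)[:400,:399]
b=cv2.resize(s[150:255,265:390],None,fx=3.2,fy=3.81,interpolation=cv2.INTER_CUBIC)[:400,:400]
c=cv2.resize(t[185:235,155:240],None,fx=4.7,fy=4,interpolation=cv2.INTER_CUBIC)[:200,:399]
d=cv2.resize(s[220:300,165:250],None,fx=4.7,fy=2.5,interpolation=cv2.INTER_CUBIC)[:200,:399]
cv2.imwrite('pics/crop1.png',np.vstack([np.hstack([a,b[:,:399]]),np.hstack([c,d])]))
E
```

```text
(no output)
```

View pics/crop1.png

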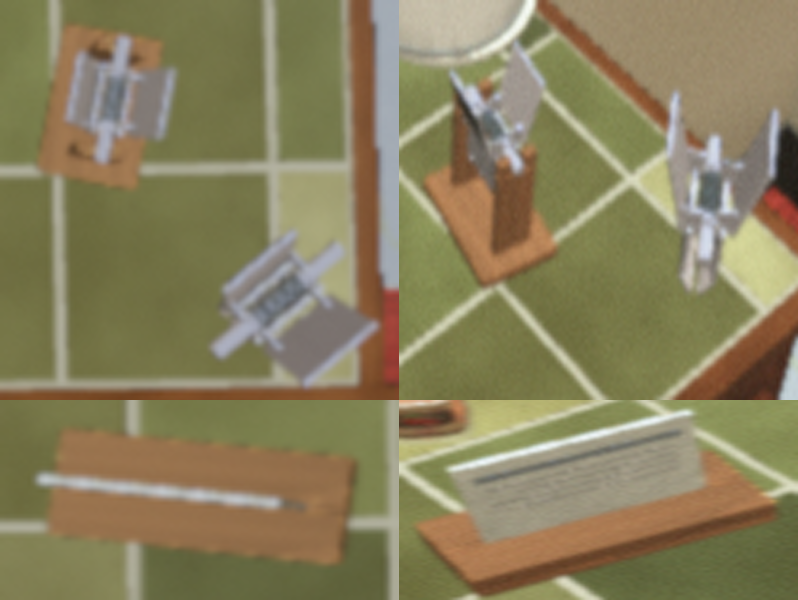

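The crop confirms the choice. The clip in the wooden rest (left) is clearly smaller than the free-standing one. The crop also shows the card's white top edge and the block.

```bash
python3 - <<'E'
from h import *
t=snap('top');s=snap('side')
def c(x,y): return 280+x/3.8,170+y/3.8
a,b=onz(t,*c(121,38),.087),onz(t,*c(103,160),.087)
print('pin',a,b,np.linalg.norm(a-b),(a+b)/2,np.degrees(np.arctan2(*(a-b)[1::-1])))
F=[onz(t,*c(*p),.012) for p in((67,27),(163,40),(137,187),(38,170))]
print('foot',np.mean(F,0),[np.linalg.norm(F[i]-F[i-1]).round(3) for i in range(4)],np.degrees(np.arctan2(*((F[0]+F[1]-F[2]-F[3])[1::-1]))))
# card ends: top crop / side crop
sd=lambda x,y:(265+0*x,0)
L=tri(t,(155+38/4.7,185+78/4),s,(165+(449-399)/4.7,220+(470-400)/2.5))
Rr=tri(t,(155+280/4.7,185+103/4),s,(165+(692-399)/4.7,220+(413-400)/2.5))
print('card',L,Rr,np.linalg.norm(L[0]-Rr[0]))
E
```

```text
pin [ 0.55641775 -0.13503541  0.087     ] [ 0.48538153 -0.12318282  0.087     ] 0.07201824451045012 [ 0.52089964 -0.12910912  0.087     ] -9.472691620158445
foot [ 0.5206444  -0.13005213  0.012     ] [np.float64(0.093), np.float64(0.061), np.float64(0.094), np.float64(0.063)] -11.790257273131981
card (array([0.50481809, 0.18556976, 0.1318641 ]), [np.float64(0.0003500218584641292), np.float64(0.0003500218584641404)]) (array([0.49011128, 0.07614042, 0.12953569]), [np.float64(0.0003044298332354375), np.float64(0.00030442983323542694)]) 0.11043773673204371
```

```bash
cat >> h.py <<'E'
from scipy.spatial.transform import Rotation as Ro
def q(yx):  # tool down, tool x at yaw yx; tool y = -(z cross x) so closes across clip x
    x=np.array([np.cos(yx),np.sin(yx),0]);z=np.array([0,0,-1.]);return Ro.from_matrix(np.c_[x,np.cross(z,x),z]).as_quat()
E
python3 - <<'E'
from h import *
for k in (0,180):
    j=manip.solve_ik([.521,-.1295,.40],q(np.radians(-10.5+k))); print(k,None if j is None else np.round(j,2))
    for k2 in(0,180):
        j=manip.solve_ik([.4975,.131,.385],q(np.radians(82.3+k2))); print(' card',k2,None if j is None else np.round(j,2))
manip.move_gripper(.085)
js={}
for k in (0,180):
    j=manip.solve_ik([.521,-.1295,.40],q(np.radians(-10.5+k)))
    if j is not None: js[k]=np.abs(np.array(j)-manip.sense()['joint_pos']).sum()
k=min(js,key=js.get);print(js,k)
manip.movep([.521,-.1295,.40],q(np.radians(-10.5+k)))
w=snap('wrist','b_wrist');st=manip.sense();print(st['tcp_pos'],st['joint_pos'],st['time_s'])
for k2 in(0,180):
    j=manip.solve_ik([.4975,.131,.385],q(np.radians(82.3+k2))); print(' card',k2,None if j is None else np.round(j,2))
for X in([.521,-.1295,.089],[.521+.037*np.cos(.183),-.1295-.037*np.sin(.183),.089],[.521-.037*np.cos(.183),-.1295+.037*np.sin(.183),.089]): print(proj(w,X))
E
```

```text
0 [ 0.73  0.34 -0.65  1.84  0.23  1.05 -1.77]
 card 0 [ 0.56  0.46 -1.09  1.89  0.46  1.07 -0.85]
 card 180 [ 0.67  0.58 -1.29  1.89  0.62  1.15  2.15]
180 [ 1.04  0.48 -1.09  1.83  0.47  1.12  1.17]
 card 0 [ 0.56  0.46 -1.09  1.89  0.46  1.07 -0.85]
 card 180 [ 0.67  0.58 -1.29  1.89  0.62  1.15  2.15]
{0: np.float64(3.0372031135781707), 180: np.float64(3.0021152173709167)} 180
[ 0.52093721 -0.1307824   0.39983934] [ 1.03833589  0.48280237 -1.08573482  1.82641989  0.47349868  1.12290462
  1.17076484] 2.4667
 card 0 [ 0.36  0.35 -0.81  1.9   0.3   1.02 -0.71]
 card 180 [ 0.7   0.66 -1.38  1.89  0.7   1.2   2.09]
[253.21356821 174.60040805]
[253.29211789 209.56280969]
[253.12529858 137.16748032]
```

View pics/b_wrist.png

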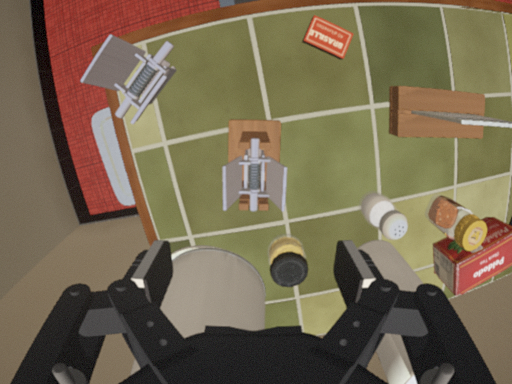

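The wrist view shows the clip's pin from (255,141) to (254,210), centre about (254.5,175). That is within about 1 px of the prediction and aligned with the tool. Now I grasp, squeeze and lift.

```bash
python3 - <<'E'
from h import *
w=snap('wrist')
c=onz(w,254.5,175.2,.089); print(c)
x,y=c[:2]; o=q(np.radians(169.5))
manip.move_straight([x,y,.30],o); print(manip.move_straight([x,y,.267],o,feed=.08,until_force=10))
f0=np.array(manip.sense()['wrist_force'])
manip.move_gripper(.015,30); st=manip.sense();print(st['grip_width'],st['gripper_force'],st['wrist_force'],f0,st['tcp_pos'])
manip.move_straight([x,y,.40],o,feed=.1); manip.dwell(.3)
st=manip.sense();print(st['grip_width'],st['gripper_force'],st['wrist_force'],st['tcp_pos'],st['time_s'])
for k2 in(0,180):
  for z in (.40,.300):
    j=manip.solve_ik([.4975,.131,z],q(np.radians(82.3+k2))); print(' card',k2,z,None if j is None else np.round(j,2))
t=snap('top');s=snap('side');w=snap('wrist')
import cv2
im=np.vstack([np.hstack([cv2.resize(t['pixels'][150:250,270:370],(400,300)),cv2.resize(s['pixels'][90:240,230:380],(400,300))]),np.hstack([cv2.resize(w['pixels'],(400,300)),cv2.resize(w['pixels'][100:380,120:400],(400,300))])])
cv2.imwrite('pics/c.png',im[:,:,::-1])
E
```

```text
[ 0.52181387 -0.12838288  0.089     ]
False
0.026824248551905277 30.229766964912415 [-2.56772039 -2.96894224  8.73812914] [ 0.64737611 -0.24827798 -0.01681527] [ 0.5225635 -0.129263   0.2684479]
0.02710690545381014 29.876252710819244 [ 0.66167097  0.07612827 -0.70329439] [ 0.52177948 -0.12835437  0.39977818] 6.2333
 card 0 0.4 [ 0.38  0.33 -0.83  1.88  0.28  1.05 -0.7 ]
 card 0 0.3 [ 0.26  0.46 -0.7   1.97  0.39  0.85 -0.79]
 card 180 0.4 [ 0.72  0.64 -1.4   1.88  0.68  1.23  2.1 ]
 card 180 0.3 [ 0.61  0.74 -1.24  1.96  0.81  1.07  2.01]
```

View pics/c.png

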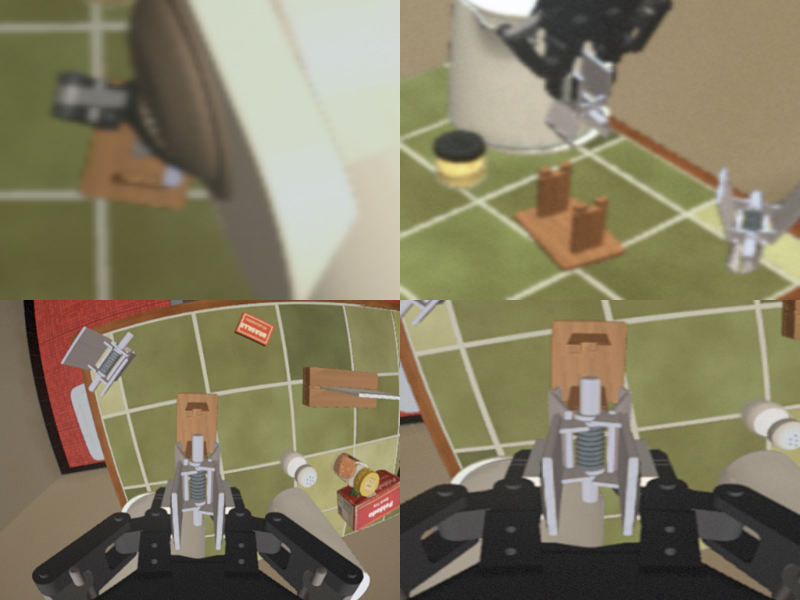

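The clip is held open, square and centred between the fingers (pin centre about (253,231) in the wrist view), and it is clear of the rest. Next I carry it over the card.

```bash
python3 - <<'E'
from h import *
o=q(np.radians(82.3))
manip.movep([.4975,.131,.40],o)
st=manip.sense();print(st['grip_width'],st['gripper_force'],st['tcp_pos'],st['time_s'])
s=snap('side');w=snap('wrist')
d=np.array([.0147,.1094])/.1104
for k in(-.055,.055,-.037,.037): 
  z=.1307 if abs(k)>.05 else .2165
  X=[*(np.array([.4975,.1309])+k*d),z]; print(k,z,proj(s,X).round(1),proj(w,X).round(1))
im=np.hstack([cv2.resize(s['pixels'][120:320,110:310],(400,400),interpolation=2),cv2.resize(w['pixels'][100:350,130:380],(400,400))])
cv2.imwrite('pics/d.png',im[:,:,::-1])
E
```

```text
0.027112684957948847 29.875244200229645 [0.49769015 0.13047667 0.3999196 ] 8.0167
-0.055 0.1307 [227.  224.9] [251.9 246. ]
0.055 0.1307 [175.6 248.3] [251.6 124.1]
-0.037 0.2165 [215.2 199.8] [251.4 287.2]
0.037 0.2165 [177.8 216. ] [251.  174.8]
```

View pics/d.png

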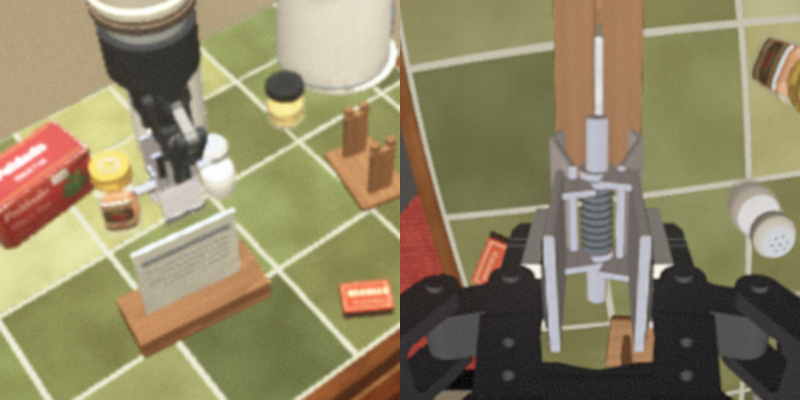

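The wrist view shows the card edge at u≈254 (far end at (254,123)) in line with the pin at u≈253, running from v=174 to 287. This matches the prediction, so the clip is centred and square. Next I lower and press.

```bash
python3 - <<'E'
from h import *
p=manip.sense()['tcp_pos']; x,y=.4975,.131; o=q(np.radians(82.3))
print(manip.move_straight([x,y,.328],o,feed=.06,until_force=8), manip.sense()['wrist_force'])
hit=manip.move_straight([x,y,.296],o,feed=.02,until_force=10)
st=manip.sense();print(hit,st['tcp_pos'],st['wrist_force'],st['grip_width'])
manip.dwell(.4)
st=manip.sense();print(st['tcp_pos'],st['wrist_force'],st['grip_width'],st['gripper_force'],st['time_s'])
s=snap('side');w=snap('wrist')
im=np.hstack([cv2.resize(s['pixels'][150:310,130:290],(400,400),interpolation=2),cv2.resize(w['pixels'][100:350,130:380],(400,400))])
cv2.imwrite('pics/e.png',im[:,:,::-1])
E
```

```text
False [-0.98661293 -0.66702349 -1.32516323]
True [0.49767307 0.13111126 0.30448303] [-2.06465363 -1.06924297  6.56890064] 0.027151066547467125
[0.49763551 0.13108013 0.30449969] [-1.3866495  -0.87971094  7.91006767] 0.026717831586512975 31.173282265663147 10.9833
```

View pics/e.png

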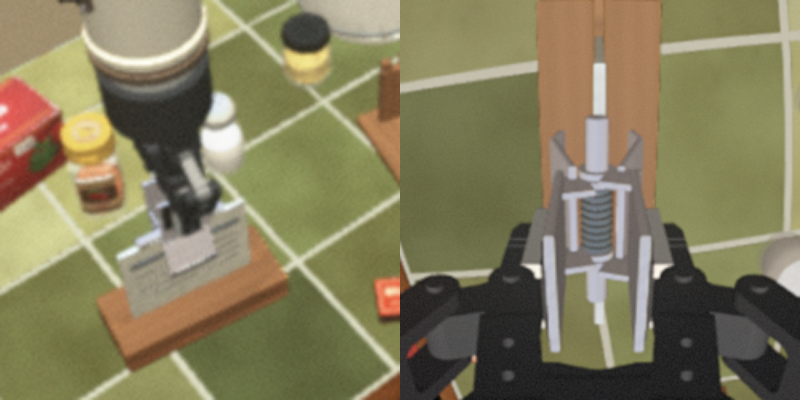

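The side view shows one jaw in front of the card and the other behind it, and the wrist view shows the bar on the card's edge. The press stopped at z=0.3045, against 0.3044 expected for home, and about 8 N of push remains.

```bash
python3 -c "
from plant import manip
print(manip.sign_off())"
```

```text
the job is handed in; nothing more can be done
None
```

I handed the job in with the smaller clip held squeezed open over the middle of the card's top edge, one jaw on each side and the card pressed to its home height (about 8 N still on it); the sign-off call returned no verdict.

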